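Lead the condiment turntable round by its finger hole

TASK

The glass shaker has ended up out of the guests' reach on the condiment turntable. Put the closed fingertips down into the steel-lined finger hole of the wooden turntable and gently lead it round at an easy pace, following the hole's circle with the fingers inside it all the way, until the shaker stands straight at the front, at the point of its circle nearest the front edge of the counter (the robot's side). Touch and lift none of the things that stand on the turntable, leave everything else where it is, and finish with the fingers out of the hole.

Things in the scene. Friction and masses are not known exactly. Their poses are not given: they have to be found in the camera images.
- foot: fixed square steel foot under the turntable, 120 x 120 x 10 mm, squared up with the counter (never turned). Origin on the worktop, vertically below the turntable's axis; x points away from the robot, y to its left.
- turntable: round light-wood deck, 230 mm diameter, 18 mm thick, turning either way (half a turn and more) on an upright bearing. About 2 N at the hole moves it; it stops when the push stops. Origin on the axis at the deck's underside, 27 mm above the worktop; its flat top is 45 mm above the worktop. z up; its own -x axis points from the axis to the finger hole.
- hole (a point): centre of the steel-lined round finger hole in the deck, at deck-top level (45 mm above the worktop), 86 mm from the turntable's axis; turns with the deck. Hole diameter 43 mm, straight walls right through the 18 mm deck, 7 mm of wood between hole and rim; below the deck 27 mm of space down to the worktop, partly taken by the corners of the 10 mm high foot.
- front (a point): the fixed point above the deck's front, 72 mm from the axis straight towards the robot (-x), where the shaker must finally stand; at the deck's top level. It does not turn with the deck.
- shaker: glass shaker with a dark filling and a grey perforated cap, 44 mm diameter, 90 mm tall, standing loose on the deck, 72 mm from the axis, either 110 degrees to one side or the other of the hole as seen from the axis, or straight across the axis from it (which of the three varies). Origin at the centre of its underside, z up.
- cup_a: white ribbed plastic cup, upside down, 70 mm diameter, 60 mm tall, loose on the deck 72 mm from the axis, in another of these three places. Origin at the centre of its underside, z up.
- cup_b: a second cup like cup_a, in the remaining place.
- creamer_pod: small white creamer pod, 38 x 45 mm, 21 mm tall, loose in the middle of the deck. Origin at the centre of its underside, z up.
- tumblers_13: loose stack of clear upturned tumblers, 70 mm diameter, 98 mm tall, on the worktop behind the turntable, a bystander. Origin at the centre of its underside.
- creamer_4: loose creamer pod, 39 x 42 mm, 21 mm tall, on the worktop behind and to the right of the turntable, a bystander. Origin at the centre of its underside.
- spare_creamer: loose creamer pod, 46 x 38 mm, 21 mm tall, on the worktop to the left of the turntable, a bystander. Origin at the centre of its underside.
Mind the look-alikes: they are no part of the job. What is shaped like the cup_b but black is not meant. What is shaped like the cup_a but purple is not meant.

How it is judged:
On the way, in this order (a step that is already met when the one before it is completed fails the run):
1. the fingertips are down in the finger hole (horizontal distance between the grasp point and hole below 0.03 m and height (world z) of the grasp point below 0.062 m), for 0.1 s.
2. with the fingertips still in the hole, the hole has been led well along its circle (all of step 1 and distance of hole from where it was at the start of the episode above 0.035 m), for 0.1 s.
At the end, for the whole second after the job is handed in: The shaker stands upright on the deck with its centre within 20 mm of the front point (about 16 degrees of turn either way); the deck is at rest; shaker, cups and pod all still stand upright on the deck, the first three within 16 mm of their 72 mm circle and the pod within 18 mm of the middle (horizontal distance between shaker and front below 0.02 m and angular speed of turntable below 0.05 rad/s and angle between each of shaker, cup_a, cup_b, creamer_pod's own z axis and vertical below 0.12 rad and height (world z) of shaker between 0.035 and 0.055 m and height (world z) of cup_a between 0.035 and 0.055 m and height (world z) of cup_b between 0.035 and 0.055 m and height (world z) of creamer_pod between 0.035 and 0.055 m and horizontal distance between shaker and turntable between 0.056 and 0.088 m and horizontal distance between cup_a and turntable between 0.056 and 0.088 m and horizontal distance between cup_b and turntable between 0.056 and 0.088 m and horizontal distance between creamer_pod and turntable below 0.018 m); the robot touches nothing.
It fails at once if the turntable turned without the fingertips in its hole (flicked, coasting, or pushed elsewhere) (angular speed of turntable above 0.3 rad/s and (horizontal distance between the grasp point and hole above 0.032 m or height (world z) of the grasp point above 0.066 m)).
It fails at once if the turntable was spun faster than 2.5 rad/s (angular speed of turntable above 2.5 rad/s).
It fails at once if the turntable was pushed with more than 20 N (contact force between the fingers and turntable above 20 N).
It fails at once if something standing on the turntable was touched or lifted (contact force between any of the fingers, the arm and shaker above 0.5 N or contact force between any of the fingers, the arm and cup_a above 0.5 N or contact force between any of the fingers, the arm and cup_b above 0.5 N or contact force between any of the fingers, the arm and creamer_pod above 0.5 N or height (world z) of any of shaker, cup_a, cup_b, creamer_pod above 0.06 m).
It fails at once if a bystander on the worktop was moved (distance of any of tumblers_13, creamer_4, spare_creamer from where it was at the start of the episode above 0.015 m).
It also fails if it takes over 48 s, if anything falls off the work surface, if the arm or the gripper's body presses on something with over 40 N, if the wrist force passes 120 N, or if a joint passes its speed limit or range.

ROBOT

A 6-joint arm with a two-finger parallel gripper is mounted at the origin on a cart in front of the work surface, level with it; the furniture and walls round the work are solid. World frame = base frame: x ahead of the robot, y to its left, z up, the work surface at z = 0. Lengths are in m, angles in rad, forces in N, time in s.
With the tool pointing down it reaches from about 0.275 to 0.75 m from the base axis. Payload 10.2 kg.
Tool frame: the origin (TCP) lies midway between the tips of the shut fingers; the grasp point (between the pads) lies 19 mm behind it (env.hold_point_z is the distance from the TCP to the grasp point, in m); z points along the fingers, y is the line along which they close (so a half turn about z gives the same grasp; the last joint's range is limited). The gripper opens to 85 mm and grips with 20 to 120 N. Pads are 22 mm wide; open, the fingers measure 114 mm over their backs; the gripper's body (76 mm by 85 mm) begins 54 mm behind the grasp point. The pads swing forward as they close: fully open they stand 13 mm farther back than shut.
Start: joints at [0.992, 0.313, 1.498, -0, 1.331, -0.223], TCP at [0.183, 0.492, 0.231] pointing down, gripper open.
Joint ranges: [-2.94, 2.94], [-0.97, 2.17], [0.19, 2.56], [-1.23, 4.37], [0.02, 3.11], [-2.88, 2.88]. Speed limits (rad/s): [2.39, 2.39, 3.01, 3.14, 3.14, 3.14].

INTERFACE

Orientations are given as a unit quaternion [x, y, z, w].
In Python, from bench import env, kinematics, monitor, eyes, job gives the robot as it stands. The module is installed in compiled form; this text tells all that it offers. Calls block until the motion is done:
- env.reach(position, orientation): joint-space move of the TCP to a pose.
- env.movel(position, velocity=0.15, frame=None, guard=None): straight line of the TCP; frame=None keeps the orientation; velocity is the mean speed in m/s. With guard (N) it stops when the force on the tool has changed by that much, and returns True; else False.
- env.set_joints(angles): joint-space move.
- env.release() and env.close_gripper(effort=None): open the fingers fully, or close them until they stop; effort is the grip in N (None keeps the last).
- env.hold(seconds).
- kinematics.ik(position, orientation): joint angles nearest the present ones, or None.
- monitor.sense(): the state.
- eyes.grab_frame(name): name is "side" or "top" or "wrist"; returns a dict with "frame" (480x640x3 uint8, red, green, blue), "mtx" (3x3 intrinsics, pixels), "view" (4x4, takes a point from world to camera coordinates). Camera axes: x right, y down, z forward; pixel columns grow to the right and rows downward; lengths in m; the calibration is good to about 2 mm. A picture is of the moment at which its call begins. There is no depth.
A pose or a line that the arm cannot do raises env.MotionError and nothing moves.
- job.hand_in(): hands the job in; it is judged then, once.
The state is a dict: "clock": time; "joints": joint angles; "qvel": joint speeds; "joint_efforts": joint torques, N m; "position": TCP position; "ee_rot": TCP orientation; "contact_force": force on the tool from outside, world axes, zero at the start; "ft_torque": the same for the moment, N m; "finger_gap": opening from 0.0 (shut) to 1.0 (fully open); "gripper_force": force on a finger pad.
Only numpy, scipy, OpenCV 4.12 (cv2) and the standard library are available. Lean on these libraries where they do the work, as an engineer would, in place of code of your own. Each camera call takes 0.05 s, during which the arm holds its last target. There are 200 camera calls.

## Working session

There is one attempt and no reset: what is moved stays moved. The work goes in short steps, each a Python script; the robot and the scene stay as the last script left them, time stands still between calls to the robot, and variables do not carry over. Pictures are saved under pics/ and viewed, at most 10 in all, crops included, and the job is handed in when it is done.

```bash
mkdir -p pics; python3 - <<'E'
from bench import env, kinematics, monitor, eyes, job
import cv2,numpy as np,pickle
d={}
for n in("top","side"):
    f=eyes.grab_frame(n);d[n]=f
    cv2.imwrite(f"pics/{n}0.png",f["frame"][:,:,::-1])
    V=f["view"];print(n,f["mtx"].tolist(),(-V[:3,:3].T@V[:3,3]).round(3),V[:3,:3].round(3).tolist())
pickle.dump(d,open("f0.pkl","wb"))
s=monitor.sense();print(s["clock"],s["position"],s["ee_rot"],s["finger_gap"],env.hold_point_z)
E
```

```text
top [[564.9937096018068, 0.0, 309.84694984014277], [0.0, 564.9937096018068, 241.0304502703842], [0.0, 0.0, 1.0]] [0.471 0.022 1.126] [[0.003, -1.0, 0.007], [-0.992, -0.004, -0.129], [0.129, -0.006, -0.992]]
side [[459.9049876239019, 0.0, 316.95578019588226], [0.0, 459.9049876239019, 243.40739311097616], [0.0, 0.0, 1.0]] [ 0.292 -0.686  0.422] [[0.886, -0.463, -0.023], [-0.208, -0.352, -0.912], [0.414, 0.814, -0.408]]
0.1 [0.18274652 0.49191786 0.23078294] [ 1.76936059e-01  9.84222168e-01 -5.49937281e-04 -2.29122319e-04] 1.0027874614121268 0.0187
```

View pics/top0.png

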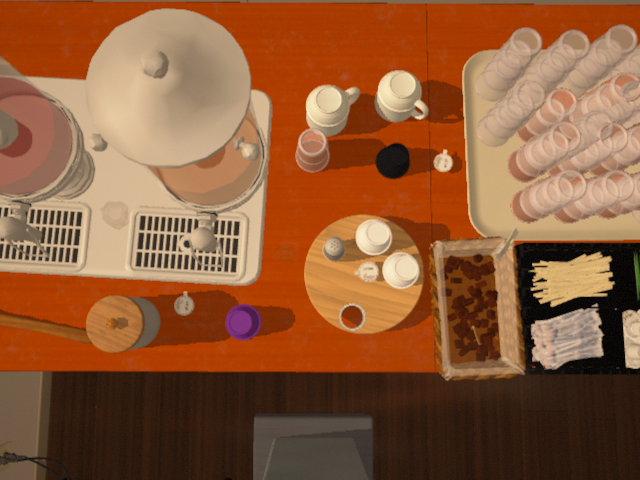

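View pics/side0.png

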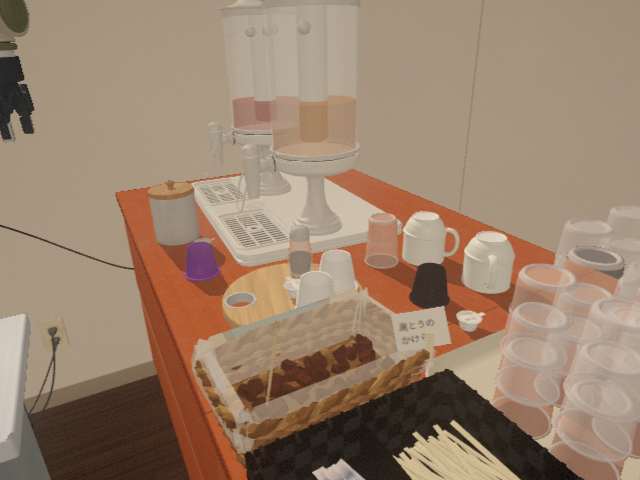

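The top view shows the deck centred near (364,273), the hole at (351,317), and the shaker's grey cap at (333,248). The white cups are at (374,236) and (402,271), and the pod is at (369,272). The look-alikes are a black cup at (393,160) and a purple one at (243,322). Neither is on the deck. The side view confirms the shaker is the glass one with a grey cap at (300,240). The basket is close on the right, so I'll measure its height as well.

```bash
cat > h.py <<'E'
import numpy as np,cv2
def ray(f,uv,z):
    V=f["view"];R=V[:3,:3];c=-R.T@V[:3,3]
    d=R.T@np.linalg.inv(f["mtx"])@np.array([uv[0],uv[1],1.])
    return (c+d*(z-c[2])/d[2])
def circ(P):
    A=np.c_[2*P,np.ones(len(P))];s=np.linalg.lstsq(A,(P**2).sum(1),rcond=None)[0]
    return s[:2],np.sqrt(s[2]+s[:2]@s[:2])
def tri(f,a,g,b):
    M=[]
    for F,p in((f,a),(g,b)):
        P=F["mtx"]@F["view"][:3];M+=[p[0]*P[2]-P[0],p[1]*P[2]-P[1]]
    X=np.linalg.svd(np.array(M))[2][-1];return X[:3]/X[3]
E
python3 - <<'E'
import pickle;from h import *
d=pickle.load(open("f0.pkl","rb"));f=d["top"];I=f["frame"]
h=cv2.cvtColor(I,cv2.COLOR_RGB2HSV)
for p in((351,320),(340,290),(300,300),(333,248)):print(p,h[p[1],p[0]])
# deck: not the red counter / not black; wood
m=cv2.inRange(h,(11,60,110),(25,190,255));m[:, :300]=0;m[:,430:]=0;m[:205]=0;m[340:]=0
n,l,st,_=cv2.connectedComponentsWithStats(m);k=1+st[1:,4].argmax();m=np.uint8(l==k)*255
cs,hi=cv2.findContours(m,cv2.RETR_CCOMP,cv2.CHAIN_APPROX_NONE)
o=max(cs,key=cv2.contourArea);hu=cv2.convexHull(o)[:,0]
P=np.array([ray(f,p,.045)[:2] for p in hu])
c,r=circ(P)
for _ in range(4):
    e=abs(np.linalg.norm(P-c,axis=1)-r);P2=P[e<max(.003,1.5*np.median(e))];c,r=circ(P2)
print("deck",c,r,len(P2))
for q in cs:
    if 40<cv2.contourArea(q)<3000 and q is not o:
        Q=np.array([ray(f,p,.045)[:2] for p in q[:,0]]);cc,rr=circ(Q);print(q[:,0].mean(0),cc,rr,"axisdist",np.linalg.norm(cc-c))
s=ray(f,(333,248),.135)[:2];print("shaker",s,np.linalg.norm(s-c))
print("basket",ray(f,(435,240),.06),ray(f,(444,380),.06))
cv2.imwrite("pics/crop.png",np.hstack([cv2.resize(I[200:345,290:440],(600,580),interpolation=cv2.INTER_CUBIC)[:,:,::-1]]))
E
```

```text
(351, 320) [ 10 241 125]
(340, 290) [ 15 171 209]
(300, 300) [ 11 255 181]
(333, 248) [ 17  73 209]
deck [ 0.55050827 -0.08773432] 0.11437295516007133 53
[351.375    316.546875] [ 0.46781079 -0.0635895 ] 0.021398343640473105 axisdist 0.0861501374606372
[401.47619048 270.4047619 ] [ 0.55731108 -0.16120267] 0.009797470813885385 axisdist 0.0737826307905894
[389.62711864 271.11864407] [ 0.5549871  -0.13844717] 0.017117167960745035 axisdist 0.05091023903097785
[339.12121212 254.36363636] [ 0.58844046 -0.0389827 ] 0.010931358074813073 axisdist 0.06177031340045419
[385.28947368 233.39473684] [ 0.62750213 -0.12800941] 0.010256913253289942 axisdist 0.0868915193211054
[361.87931034 236.67241379] [ 0.62054113 -0.08628428] 0.01691019136768863 axisdist 0.07004786785329291
shaker [ 0.58804377 -0.02492632] 0.07316938708770472
basket [ 0.61294339 -0.22296418  0.06      ] [ 0.35228273 -0.23287632  0.06      ]
```

View pics/crop.png

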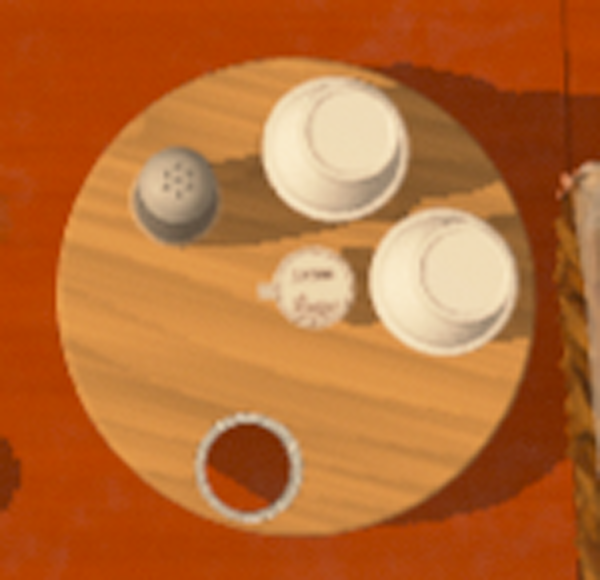

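The crop confirms the grey-capped shaker at (175,190), two white cups, the pod, and the steel-lined hole at (248,467). The numbers fit the given sizes: deck radius 114 mm, hole radius 21.4 mm, hole 86.2 mm from the axis, shaker 73 mm from it. The shaker comes to the front by turning the deck about +123° counterclockwise. That takes the hole along the right side next to the basket, so I'll check the basket's height and whether the arm can follow the path.

```bash
python3 - <<'E'
import pickle;from h import *
from bench import env,kinematics
d=pickle.load(open("f0.pkl","rb"));f,g=d["top"],d["side"]
for a,b in(((435,240),(352,292)),((444,380),(197,362)),((435,240),(365,295))):
    X=tri(f,a,g,b);print("basket",X.round(3),(lambda p:(p[:2]/p[2]).round(0))(g["mtx"]@(g["view"]@np.r_[X,1])[:3]))
print("pot",tri(f,(115,322),g,(170,184)).round(3),"shakertop",tri(f,(333,246),g,(300,230)).round(3))
c=np.array([.5505,-.0877])
for q in([0,1,0,0],[.7071068,.7071068,0,0],[-.7071068,.7071068,0,0]):
    for a in(163.7,200,240,270,292):
        t=np.radians(a);p=[*(c+.086*np.array([np.cos(t),np.sin(t)])),.033]
        j=kinematics.ik(p,q);print(q[0],a,None if j is None else np.round(j,2))
E
```

```text
basket [ 0.601 -0.211  0.097] [361. 290.]
basket [ 0.357 -0.229  0.078] [193. 362.]
basket [ 0.608 -0.216  0.089] [366. 295.]
pot [0.456 0.355 0.13 ] shakertop [ 0.594 -0.026  0.123]
0 163.7 [-0.38  0.47  1.87 -0.    0.8  -1.95]
0 200 [-0.49  0.49  1.83 -0.    0.82 -2.06]
0 240 [-0.53  0.57  1.69 -0.    0.88 -2.1 ]
0 270 [-0.51  0.65  1.54 -0.    0.95 -2.08]
0 292 [-0.47  0.7   1.45 -0.    1.   -2.04]
0.7071068 163.7 [-0.38  0.47  1.87 -0.    0.8  -0.38]
0.7071068 200 [-0.49  0.49  1.83 -0.    0.82 -0.49]
0.7071068 240 [-0.53  0.57  1.69 -0.    0.88 -0.53]
0.7071068 270 [-0.51  0.65  1.54 -0.    0.95 -0.51]
0.7071068 292 [-0.47  0.7   1.45 -0.    1.   -0.47]
-0.7071068 163.7 [-0.38  0.47  1.87 -0.    0.8   2.76]
-0.7071068 200 [-0.49  0.49  1.83 -0.    0.82  2.65]
-0.7071068 240 [-0.53  0.57  1.69 -0.    0.88  2.61]
-0.7071068 270 [-0.51  0.65  1.54 -0.    0.95  2.63]
-0.7071068 292 [-0.47  0.7   1.45 -0.    1.    2.67]
```

```bash
python3 - <<'E'
from h import *
from bench import env,kinematics,monitor,eyes
q=[.7071068,.7071068,0,0]
env.movel([.14,.375,.30],velocity=.25)
env.reach([.396,-.054,.30],q)
env.close_gripper(20)
env.reach([.468,-.0636,.17],q)
f=eyes.grab_frame("wrist");t=eyes.grab_frame("top")
cv2.imwrite("pics/w1.png",f["frame"][:,:,::-1]);import pickle;pickle.dump([f,t],open("f1.pkl","wb"))
s=monitor.sense();print(s["clock"],s["position"],s["finger_gap"],s["contact_force"])
V=f["view"];print(-V[:3,:3].T@V[:3,3])
for p in([.4678,-.0636,.045],[.468,-.0636,.17]):
    u=f["mtx"]@(V@np.r_[p,1])[:3];print(u[:2]/u[2])
E
```

```text
4.15 [ 0.46838463 -0.06387438  0.17189647] -0.0019474381877756677 [ 0.38526327 -0.25765897 -0.05054317]
[0.46815268 0.00451179 0.31275352]
[311.24368958 228.00311164]
[311.37675207 302.42521867]
```

View pics/w1.png

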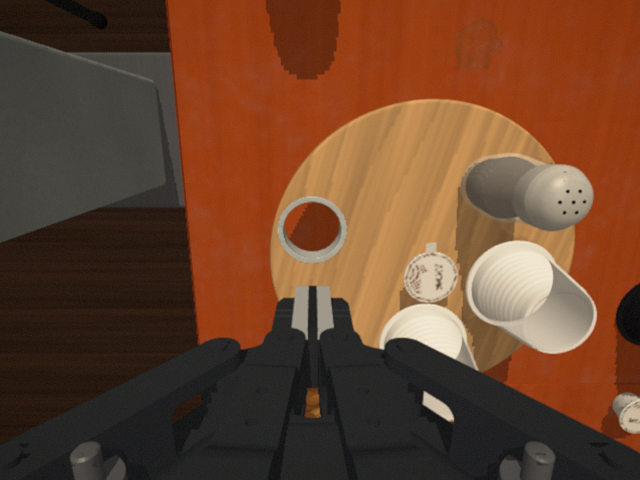

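The hole is at (312,229) in the wrist view. I predicted (311,228), so they agree to about 1 mm. The fingers are shut at about (312,300). Next I'll go down into the hole under a force guard.

```bash
python3 - <<'E'
from h import *
from bench import env,monitor
s0=monitor.sense()["contact_force"]
env.movel([.468,-.0637,.065],velocity=.12)
print(env.movel([.468,-.0637,.036],velocity=.04,guard=6))
s=monitor.sense();print(s["clock"],s["position"],s["contact_force"]-s0)
E
```

```text
False
6.05 [ 0.46812024 -0.06373459  0.03612756] [0.26800177 0.2223965  0.183544  ]
```

```bash
cat > lead.py <<'E'
from h import *
from bench import env,monitor,eyes
C=np.array([.5505,-.0877])
def lead(a,b,step=6,v=.05):
    dr=0;F0=monitor.sense()["contact_force"] if a==163.7 else np.zeros(3)
    for t in np.linspace(a,b,int(np.ceil(abs(b-a)/step))+1)[1:]:
        th=np.radians(t);n=np.array([np.cos(th),np.sin(th)])
        hit=env.movel([*(C+(.086+dr)*n),.036],velocity=v,guard=12)
        s=monitor.sense();F=s["contact_force"][:2]
        fr=F@n;ft=F@[-n[1],n[0]]
        print(round(t),round(s["clock"],2),"r",round(fr,1),"t",round(ft,1),"z",round(s["contact_force"][2],1),"dr",round(dr*1e3,1),hit)
        if hit: break
        if abs(fr)>2: dr=np.clip(dr+.0003*fr,-.004,.004)
E
python3 - <<'E'
from lead import *
lead(163.7,285)
f=eyes.grab_frame("top");cv2.imwrite("pics/t2.png",cv2.resize(f["frame"][200:345,290:440],(600,580),interpolation=cv2.INTER_CUBIC)[:,:,::-1])
E
```

```text
169 6.38 r 0.2 t -0.2 z -0.2 dr 0.0 False
175 6.7 r 0.1 t 0.4 z -0.4 dr 0.0 False
181 7.03 r 0.0 t -0.7 z -0.7 dr 0.0 False
187 7.35 r 0.5 t -0.6 z 0.2 dr 0.0 False
193 7.67 r -0.8 t 0.3 z -0.2 dr 0.0 False
198 8.0 r -0.5 t 0.3 z 0.5 dr 0.0 False
204 8.32 r 0.4 t 0.9 z 0.1 dr 0.0 False
210 8.65 r 0.4 t 0.4 z 0.1 dr 0.0 False
216 8.97 r 0.0 t 0.5 z -0.9 dr 0.0 False
221 9.3 r 0.1 t 0.5 z 0.5 dr 0.0 False
227 9.62 r 0.6 t -0.0 z 0.3 dr 0.0 False
233 9.95 r 0.5 t 0.9 z -0.2 dr 0.0 False
239 10.28 r 0.6 t -0.2 z 0.4 dr 0.0 False
245 10.6 r -0.6 t -0.3 z 0.5 dr 0.0 False
250 10.93 r 0.0 t -0.4 z 0.0 dr 0.0 False
256 11.25 r 0.7 t 0.7 z 0.4 dr 0.0 False
262 11.57 r 0.1 t -0.0 z -0.1 dr 0.0 False
268 11.9 r 0.4 t -0.3 z -0.6 dr 0.0 False
273 12.22 r -0.4 t -1.1 z -0.5 dr 0.0 False
279 12.55 r 0.3 t -0.1 z 1.0 dr 0.0 False
285 12.88 r 0.6 t -0.2 z 0.3 dr 0.0 False
```

View pics/t2.png

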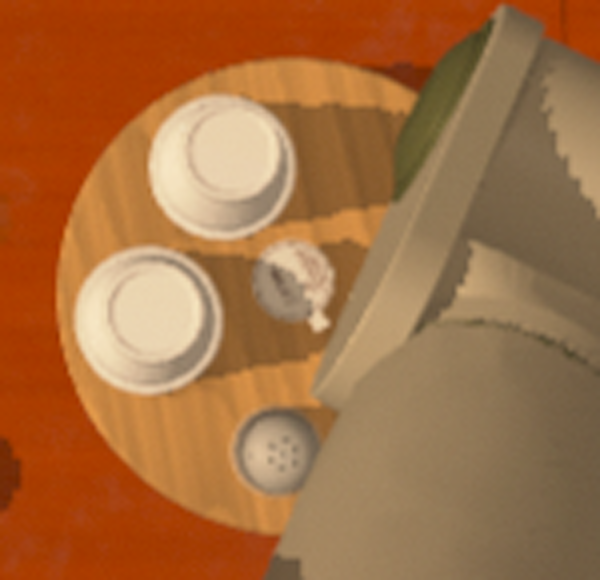

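The deck followed smoothly, and all four things still stand. The shaker's cap is now at crop (280,450), which is full-frame (360,312.5), close to the front. I'll compute how much turn is left.

```bash
python3 - <<'E'
from h import *;import pickle
f=pickle.load(open("f0.pkl","rb"))["top"];c=np.array([.5505,-.0877])
for uv in((333.7,247.5),(360,312.5)):
    for z in(.13,.135):
        v=ray(f,uv,z)[:2]-c;print(uv,z,v,np.hypot(*v),np.degrees(np.arctan2(v[1],v[0])))
E
```

```text
(333.7, 247.5) 0.13 [0.03903148 0.06129015] 0.07266318996452609 57.50974849432521
(333.7, 247.5) 0.135 [0.03843745 0.06153477] 0.07255318748281767 58.00920601008325
(360, 312.5) 0.13 [-0.07531172  0.0155621 ] 0.07690275662673884 168.32495251311326
(360, 312.5) 0.135 [-0.07533158  0.01603634] 0.07701955126413942 167.98244992183174
```

```bash
python3 - <<'E'
from lead import *
lead(285,297,step=4,v=.035)
env.hold(.3)
th=np.radians(289);p=C+.086*np.array([np.cos(th),np.sin(th)])
env.movel([*p,.036],velocity=.03,guard=8)
env.movel([*p,.16],velocity=.06)
env.movel([p[0]-.08,p[1]+.05,.30],velocity=.15)
env.reach([.38,.1,.30],[.7071068,.7071068,0,0])
env.hold(.3)
f=eyes.grab_frame("top");I=f["frame"]
cv2.imwrite("pics/t3.png",cv2.resize(I[130:345,230:450],(780,590),interpolation=cv2.INTER_CUBIC)[:,:,::-1])
print(monitor.sense()["clock"])
E
```

```text
289 13.25 r -0.4 t 0.1 z 0.4 dr 0.0 False
293 13.57 r 0.0 t 0.2 z -0.4 dr 0.0 False
297 13.9 r -0.7 t 0.7 z 0.8 dr 0.0 False
19.575
```

View pics/t3.png

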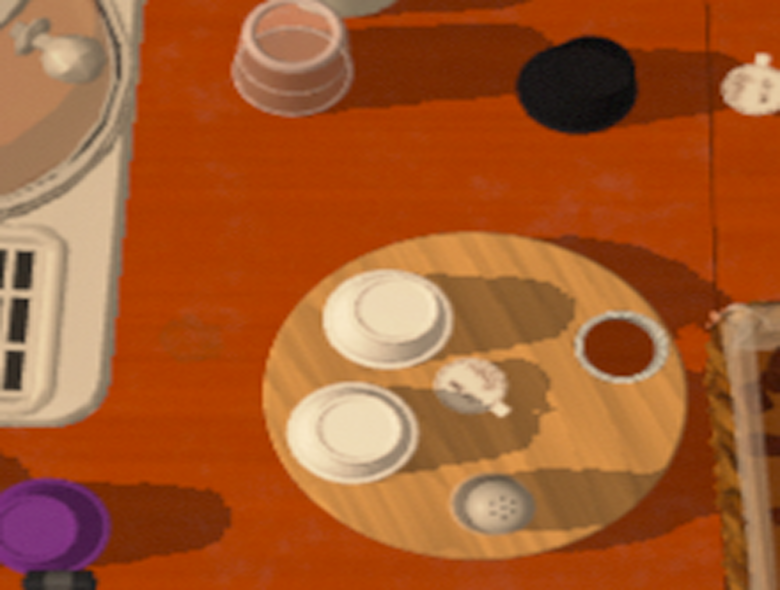

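The fingers are out and all four things still stand. The shaker's cap is at crop (497,505), full-frame (370.2,314). The hole is at (622,347), full-frame (405.4,256.4).

```bash
python3 - <<'E'
from h import *;import pickle
f=pickle.load(open("f0.pkl","rb"))["top"];c=np.array([.5505,-.0877])
for uv,z in(((370.2,314),.135),((405.4,256.4),.045)):
    v=ray(f,uv,z)[:2]-c;print(v,np.hypot(*v),np.degrees(np.arctan2(v[1],v[0]))%360)
E
```

```text
[-0.07787054 -0.00170387] 0.07788918171502196 181.25347899532906
[ 0.0323869  -0.08084539] 0.08709126506448452 291.8311818327008
```

Both readings agree: the shaker is at 181° and the hole at 292° (292 − 110 = 182°), so the error is about 3 mm against the 20 mm allowed.

```bash
python3 -c "
from bench import job
print(job.hand_in())"
```

```text
the job is handed in; nothing more can be done
None
```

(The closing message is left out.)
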